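Hold a picture frame against the spring stop

ROBOT

A 7-joint arm with a two-finger parallel gripper is mounted at the origin on the work surface. World frame = base frame: x ahead of the robot, y to its left, z up, the work surface at z = 0. Lengths are in m, angles in rad, forces in N, time in s.
With the tool pointing down it reaches from about 0.425 to 0.925 m from the base axis. Payload 6.8 kg.
Tool frame: the origin (TCP) lies on the centre line of the jaws, within the pads' length; the fingertips stand 14 mm ahead of it and the grasp point (between the pads) lies 5 mm behind it (r.tips_ahead is the distance from the TCP to the fingertips, in m); z points along the fingers, y is the line along which they close (so a half turn about z gives the same grasp; the last joint's range is limited). The gripper opens to 85 mm and grips with 20 to 120 N. Pads are 22 mm wide; open, the fingers measure 114 mm over their backs; the gripper's body (76 mm by 85 mm) begins 54 mm behind the grasp point. The pads swing forward as they close: fully open they stand 13 mm farther back than shut.
Start: joints at [1.04, 0.477, 0.022, 1.555, -0.011, 1.109, -0.083], TCP at [0.277, -0.616, 0.218] pointing down, gripper open.
Joint ranges: [-2.96, 2.96], [-0.34, 2.1], [-1.41, 1.46], [0.24, 2.44], [-1.37, 4.51], [0.17, 1.92], [-2.96, 2.96]. Speed limits (rad/s): [2.39, 2.39, 3.14, 3.14, 3.14, 3.14, 3.14].

INTERFACE

Orientations are given as a rotation vector (axis times angle).
In Python, from bench import r, eyes gives the robot as it stands.
- The arm moves only by the tool step_arm, never from a script. Its argument "rows" is a list of rows, each a list of 6 numbers: the shift along the world's x, y, z in units of 60 cm (1.0 is 60 cm), then the turn, a rotation vector about the world's x, y, z in units of pi rad (1.0 is pi rad). In form: [[x, y, z, rx, ry, rz], ...]. A call has 1 to 5 rows; each row is the pose to reach, as a shift and turn from the pose commanded when the call began, turning the shorter way round; what a row does not reach only later rows make up. A row lasts 1/12 s, in which the tool goes at most 41.7 mm and 7.16 degrees, less where a joint would pass 70% of its speed; a pose out of reach is approached as far as the arm can. A call with a number of a shift or a turn outside -1 to 1 is refused whole. A call with a gripper value outside its range is refused whole. "jaw" is the closure, from 0 (fully open) to 1 (shut), set as the call begins (left out, the last holds). The fingers move at their own pace and stop on an object; "squeeze" is the grip in N (left out, the last holds). Time passes only in rows, so rows that repeat a pose let the fingers close. It gives the time, the measured TCP pose, the force, the opening and the grip force at its end, in the units of the state.
- r.get_obs(): the state, without advancing time (a new reading comes with each control period).
- eyes.grab_frame(name): name is "scene" or "top" or "wrist"; returns the picture (420x560x3 uint8, red, green, blue); there is no depth.
- eyes.camera_info(name): a dict with "mtx" (3x3 intrinsics, pixels), "extrinsics" (4x4, takes a point from camera to world coordinates); the wrist camera has in their place "tool_from_camera" (4x4, takes a point from camera to tool coordinates, whose origin is the TCP and whose axes are the flange's). Camera axes: x right, y down, z forward; pixel columns grow to the right and rows downward; lengths in m; the calibration is good to about 2 mm. A picture is of the moment at which its call begins: read the wrist's pose just before it. camera_info takes no time and is no camera call.
- r.hand_in(): hands the job in; it is judged then, once.
The state is a dict: "clock": time; "joints": joint angles; "qvel": joint speeds; "tau": joint torques, N m; "tcp_pos": TCP position; "orientation": TCP orientation; "contact_force": force on the tool from outside, world axes, zero at the start; "moment": the same for the moment, N m; "grip_width": finger opening in m; "gripper_force": force on a finger pad.
Only numpy, scipy, OpenCV 4.12 (cv2) and the standard library are available. Lean on these libraries where they do the work, as an engineer would, in place of code of your own. Each camera call takes 0.05 s, during which the arm holds its last target. There are 200 camera calls.

TASK

Lift the white picture frame up and off the two-pronged stand, stand it upright in the jig's channel and push it squarely along, end-on against the orange spring stop, until the black pointer sits in the green zone, never in the red. Press it there steadily for a few seconds as my third hand while I get ready to screw on its hanger, and finish still gripping and pressing it, without letting go; leave the other things on the table alone.

Things in the scene. Friction and masses are not known exactly. Their poses are not given: they have to be found in the camera images.
- frame: White picture frame, bare ring without glass: 150 wide (its y), 110 tall (z), 14 thick (x), rails 20 wide, so the opening is 110 x 70; 0.11 to 0.23 kg. Origin: centre of the bottom rail's underside. Grip the middle of the top rail, 100 mm up its z, from above, fingers closing along its x. Starts hanging upright, the top rail's underside on both prongs. Same either way round.
- stand: Fixed stand, origin at table level about below the hung frame (within 9 mm). Base 130 x 150 x 12; two steel uprights at x +44, y +-36 mm; from each a 7 mm prong, top 190 mm up, runs level toward the stand's -x and ends at x -40 in an upturned tip 202 mm high; nothing is higher. To come off, the frame must rise more than 12 (at most 50) mm, then go along -x past the tips.
- jig: Fixed jig, origin at table level, mid-channel. Plywood board 130 x 360 (x, y), top (channel floor) 15 mm up. Channel along y at x 0: 30 mm clear between strips 12 wide, 12 tall, from y -95 to +125. Blue housing at y -152 to -226, 123 mm high, with a scale on top: green 10 to 22 mm of stop travel, red from 28. Push toward the jig's -y. Axes: yaw within 0.3 rad of the world's.
- stop (a joint): Travel of the orange spring stop in m: 0 at rest, grows as it is pushed toward the jig's -y, hard end at 0.038. The spring pushes back with about 3.2 N at 0 plus 0.4 N per mm (about 9.6 N at 16 mm). The black pointer on the housing shows it; green is 0.010 to 0.022, red from 0.028.
- stop_face (a point): Centre of the orange stop plate's contact face (plate 60 mm wide in the jig's x, 52 mm tall), 105 mm above the table; moves with the stop; axes as the jig's. At rest at y = -95 mm in the jig frame.
- spare_frame: Leave alone: a bare light-wood picture frame lying flat, 110 (its x) x 150 x 14 mm; origin at the centre of its underside.
- glue: Leave alone: a white glue bottle with green label and orange cap, standing, 60 mm across, 150 mm tall; origin at the centre of its underside.
- cup_teal: Leave alone: a small clear cup with green glass bits, 68 mm across, 36 mm tall; origin under its centre.
- cup_amber: Leave alone: a small clear cup with orange glass bits, 68 mm across, 36 mm tall; origin under its centre.
- screwdriver: Leave alone: the colleague's screwdriver, lying on the table beyond the stand and jig.
- brush: Leave alone: a flat brush, lying on the table at the left.
Mind the look-alikes: they are no part of the job. What is shaped like the stand but blue is not meant.

How it is judged:
By the outcome, as a careful person would: the job done as asked, in the order asked, and still so for the second after the job is handed in, while the arm keeps its last pose, push and grip.
It also fails if it takes over 64 s, if anything falls off the work surface, if the arm or the gripper's body presses on something with over 40 N, if the wrist force passes 120 N, or if a joint passes its speed limit or range.

## Working session

There is one attempt and no reset: what is moved stays moved. The work goes in short steps, Python scripts to look and compute and a tool call to move; the robot and the scene stay as the last step left them, time stands still between calls to the robot, and variables do not carry over. Pictures are saved under pics/ and viewed, at most 10 in all, crops included, and the job is handed in when it is done.

Besides the shell and the picture viewer there is one more tool, called after ">>>" by a JSON object that holds its "op" and its "data", one argument or row to a line. step_arm: Moves the arm, as the interface text tells. Shifts and turns lie within -1 to 1; 1 stands for 60 cm of shift or pi rad of turn. Its arguments: {"type":"object","properties":{"rows":{"type":"array"},"jaw":{"type":"number"},"squeeze":{"type":"number"}},"required":["rows"]}

```bash
mkdir -p pics; ls; python3 - <<'E'
from bench import r, eyes
import cv2, numpy as np
np.set_printoptions(precision=4,suppress=True)
for n in ("scene","top"):
    im=eyes.grab_frame(n); cv2.imwrite(f"pics/{n}0.png",im[:,:,::-1])
    c=eyes.camera_info(n); print(n,c)
o=r.get_obs(); print(o, r.tips_ahead); print(eyes.camera_info("wrist"))
E
```

```text
pics
scene {'mtx': array([[386.93  ,   0.    , 274.7702],
       [  0.    , 386.93  , 205.0051],
       [  0.    ,   0.    ,   1.    ]]), 'extrinsics': array([[ 0.8036,  0.3079, -0.5092,  1.1192],
       [ 0.5947, -0.4469,  0.6683, -0.8158],
       [-0.0218, -0.8399, -0.5423,  0.7314],
       [ 0.    ,  0.    ,  0.    ,  1.    ]])}
top {'mtx': array([[545.375 ,   0.    , 268.3114],
       [  0.    , 545.375 , 214.6785],
       [  0.    ,   0.    ,   1.    ]]), 'extrinsics': array([[-0.0147, -0.9852,  0.1707,  0.2188],
       [-0.9998,  0.0164,  0.009 , -0.0418],
       [-0.0117, -0.1705, -0.9853,  1.9511],
       [ 0.    ,  0.    ,  0.    ,  1.    ]])}
{'clock': 0.1, 'joints': array([ 1.0399,  0.4777,  0.0223,  1.5563, -0.0115,  1.1093, -0.0831]), 'qvel': array([ 0.0017, -0.0009,  0.0004, -0.0028, -0.0014, -0.0008, -0.001 ]), 'tau': array([  0.0045, -59.7768,   1.6137, -28.1959,   0.0128,   0.005 ,
        -0.    ]), 'tcp_pos': array([ 0.2767, -0.6151,  0.2171]), 'orientation': array([-3.0701, -0.6589,  0.0007]), 'contact_force': array([ 0.0077,  0.122 , -0.5931]), 'moment': array([0.0214, 0.0523, 0.0448]), 'gripper_force': 0.0, 'grip_width': 0.08525004595074923} 0.014
{'mtx': array([[371.9585,   0.    , 283.0288],
       [  0.    , 371.9585, 207.2934],
       [  0.    ,   0.    ,   1.    ]]), 'tool_from_camera': array([[-0.    , -0.946 , -0.3241,  0.084 ],
       [ 1.    , -0.0003,  0.0007, -0.0001],
       [-0.0008, -0.3241,  0.946 , -0.1561],
       [ 0.    ,  0.    ,  0.    ,  1.    ]])}
```

View pics/scene0.png

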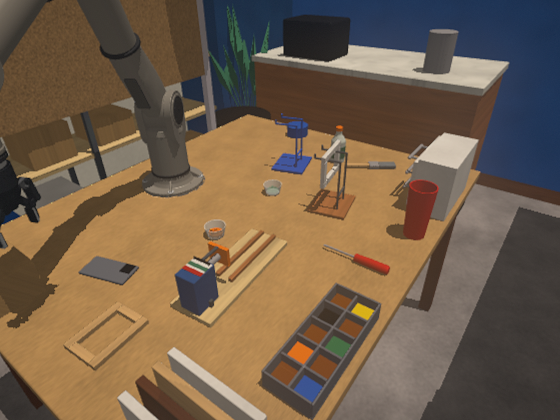

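View pics/top0.png

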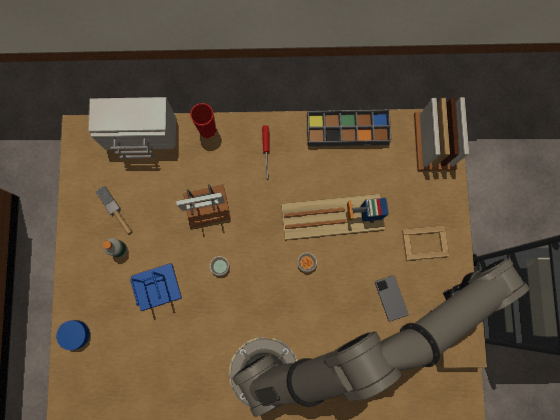

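The white frame at about (200,200) in the top view hangs on the brown-based stand. The blue stand at (156,287) is the look-alike, and the other frames, at (425,243) and in the rack at (458,130), are flat or racked. The jig runs (283,220) to (385,210) with its blue housing at (375,208). I'll enlarge the stand and jig to confirm.

```bash
python3 - <<'E'
import cv2, numpy as np
t=cv2.imread("pics/top0.png"); s=cv2.imread("pics/scene0.png")
a=cv2.resize(t[170:250,160:260],(400,320),interpolation=cv2.INTER_CUBIC)
b=cv2.resize(s[120:220,285:385],(320,320),interpolation=cv2.INTER_CUBIC)
c=cv2.resize(t[185:245,275:395],(480,240),interpolation=cv2.INTER_CUBIC)
d=cv2.resize(s[225:325,170:290],(288,240),interpolation=cv2.INTER_CUBIC)
im=np.zeros((560,770,3),np.uint8); im[:320,:400]=a; im[:320,400:720]=b; im[320:,:480]=c; im[320:,480:768]=d
cv2.imwrite("pics/crop.png",im)
E
```

```text
(no output)
```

View pics/crop.png

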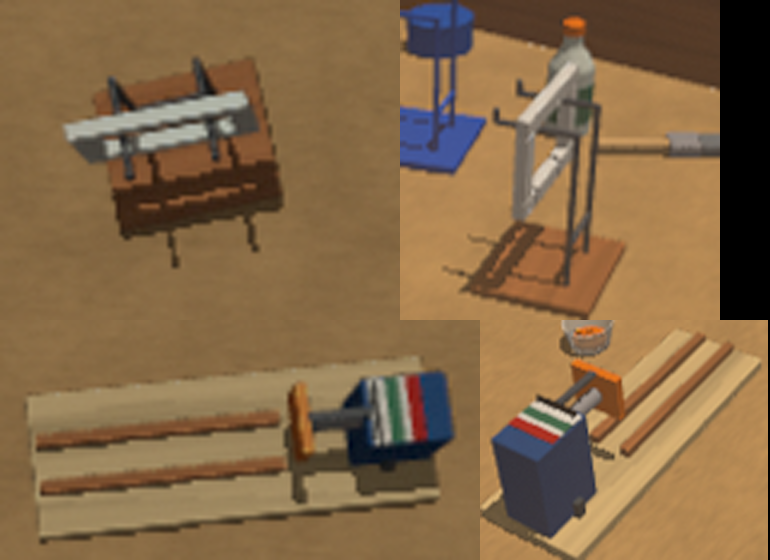

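The crop confirms the white frame hanging on the brown stand, uprights toward +x world and tips toward the robot. The jig has its orange plate and a housing with a white/green/red scale on the -y side. Next I'll measure from the masks.

```bash
cat > h.py <<'E'
from bench import r, eyes
import cv2, numpy as np
from scipy.spatial.transform import Rotation as R
np.set_printoptions(precision=4,suppress=True)
def cam(n,o=None):
    c=eyes.camera_info(n)
    if n!="wrist": return c["mtx"],c["extrinsics"]
    o=o or r.get_obs(); T=np.eye(4); T[:3,:3]=R.from_rotvec(o["orientation"]).as_matrix(); T[:3,3]=o["tcp_pos"]
    return c["mtx"],T@c["tool_from_camera"]
def cast(px,z,K,T):
    px=np.atleast_2d(px).astype(float)
    d=(T[:3,:3]@np.linalg.inv(K)@np.c_[px,np.ones(len(px))].T).T
    return T[:3,3]+d*((z-T[2,3])/d[:,2])[:,None]
def proj(p,K,T):
    q=(np.atleast_2d(p)-T[:3,3])@T[:3,:3]; q=q@K.T; return q[:,:2]/q[:,2:]
def grab(n,name):
    o=r.get_obs(); im=eyes.grab_frame(n); cv2.imwrite(f"pics/{name}.png",im[:,:,::-1]); return im,*cam(n,o)
def blobs(m,amin=30):
    cs,_=cv2.findContours(m.astype(np.uint8),cv2.RETR_EXTERNAL,cv2.CHAIN_APPROX_NONE)
    return sorted([c for c in cs if cv2.contourArea(c)>amin],key=cv2.contourArea,reverse=True)
E
python3 - <<'E'
from h import *
K,T=cam("top"); im=cv2.imread("pics/top0.png"); hsv=cv2.cvtColor(im,cv2.COLOR_BGR2HSV)
print("frame top ends",cast([(176.2,201.2),(221.2,193.6),(178.5,205),(222.8,197.3)],.21,K,T))
c=np.array([(282,204.2),(380,194.2),(385,228.7),(285.5,239.5)]);p=cast(c,.015,K,T);print("board",p)
print("sizes",[np.linalg.norm(p[i]-p[(i+1)%4]) for i in range(4)])
roi=np.zeros(im.shape[:2],bool); roi[170:250,160:260]=1
w=roi&(hsv[...,1]<40)&(hsv[...,2]>185)
for b in blobs(w,8): print("white",cv2.minAreaRect(b))
roi[:]=0; roi[185:245,275:395]=1
# strips: reddish brown
s=roi&(hsv[...,1]>105)&(hsv[...,2]>90)&(hsv[...,0]<14)
for b in blobs(s,15):
    x=b[:,0].astype(float); v=cv2.fitLine(b,cv2.DIST_L2,0,.01,.01).ravel()
    e=[x[x[:,0].argmin()],x[x[:,0].argmax()]]; q=cast(e,.027,K,T); d=q[0]-q[1]
    print("strip",e,q[:,:2].ravel(),np.linalg.norm(d),"yaw",np.arctan2(-d[0],d[1]))
# stand base
roi[:]=0; roi[170:250,160:260]=1
b=blobs(roi&(hsv[...,1]>130)&(hsv[...,0]<12),30)
if b: rc=cv2.minAreaRect(np.vstack(b)); print("base",cast(cv2.boxPoints(rc),.012,K,T))
E
```

```text
frame top ends [[0.5699 0.2738 0.21  ]
 [0.5927 0.1269 0.21  ]
 [0.5572 0.2661 0.21  ]
 [0.5803 0.1217 0.21  ]]
board [[ 0.5917 -0.0741  0.015 ]
 [ 0.6225 -0.4292  0.015 ]
 [ 0.4962 -0.4409  0.015 ]
 [ 0.4631 -0.0842  0.015 ]]
sizes [np.float64(0.3564481700947964), np.float64(0.1268468777707205), np.float64(0.3581846207419095), np.float64(0.12903126616745356)]
strip [array([284., 214.]), array([343., 210.])] [ 0.5536 -0.0804  0.5646 -0.2918] 0.21171899141739772 yaw 0.05202777613355446
strip [array([285., 227.]), array([345., 221.])] [ 0.5065 -0.0831  0.5246 -0.2975] 0.2151623710115986 yaw 0.08433982241108141
strip [array([376., 199.]), array([380., 214.])] [ 0.6027 -0.4116  0.5478 -0.4233] 0.05608357823040122 yaw -1.362095362023413
```

Frame: centre about (0.575, 0.197), yaw about 0.15. Jig: centre about (0.543, -0.257), yaw about 0.09, with a board measuring 357 x 128 against the nominal 360 x 130. Next I'll go above the frame for a wrist view.

>>> {"op": "step_arm", "data": {
  "rows": [
    [0.02,0.05,0.04,0,0,0.02],
    [0.05,0.11,0.08,0,0,0.04],
    [0.08,0.17,0.1,0,0,0.06],
    [0.1,0.23,0.12,0,0,0.08],
    [0.12,0.29,0.14,0,0,0.1]
  ]
}}

```text
clock: 0.52
tcp_pos: [0.349, -0.4411, 0.3018]
orientation: [-2.929, -1.136, 0.0]
contact_force: [0.7, 0.1, -0.5]
grip_width: 0.0851
gripper_force: 0.0
```

>>> {"op": "step_arm", "data": {
  "rows": [
    [0.02,0.06,0.02,0,0,0.02],
    [0.04,0.12,0.04,0,0,0.04],
    [0.06,0.18,0.06,0,0,0.06],
    [0.08,0.24,0.08,0,0,0.08],
    [0.1,0.3,0.1,0,0,0.1]
  ]
}}

```text
clock: 0.93
tcp_pos: [0.4084, -0.2611, 0.3618]
orientation: [-2.715, -1.58, 0.001]
contact_force: [1.4, -0.9, -0.9]
grip_width: 0.0854
gripper_force: 0.0
```

>>> {"op": "step_arm", "data": {
  "rows": [
    [0.02,0.06,0,0,0,0.02],
    [0.04,0.12,0,0,0,0.04],
    [0.06,0.18,0,0,0,0.06],
    [0.08,0.24,0,0,0,0.08],
    [0.1,0.3,0,0,0,0.1]
  ]
}}

```text
clock: 1.35
tcp_pos: [0.4684, -0.0813, 0.3614]
orientation: [2.435, 1.985, -0.0]
contact_force: [1.0, -0.5, -0.2]
grip_width: 0.0852
gripper_force: 0.0
```

>>> {"op": "step_arm", "data": {
  "rows": [
    [0.02,0.06,0,0,0,0.02],
    [0.04,0.12,0,0,0,0.04],
    [0.06,0.18,0,0,0,0.06],
    [0.08,0.24,0,0,0,0.08],
    [0.1,0.3,0,0,0,0.1]
  ]
}}

```text
clock: 1.77
tcp_pos: [0.5285, 0.0985, 0.3613]
orientation: [2.094, 2.342, -0.001]
contact_force: [0.1, -0.7, 0.9]
grip_width: 0.0853
gripper_force: 0.0
```

>>> {"op": "step_arm", "data": {
  "rows": [
    [0.02,0.04,0,0,0,0.014],
    [0.04,0.08,0,0,0,0.014],
    [0.06,0.12,0,0,0,0.014],
    [0.07,0.15,0,0,0,0.014],
    [0.077,0.165,0,0,0,0.014]
  ]
}}

```text
clock: 2.18
tcp_pos: [0.5744, 0.1989, 0.3607]
orientation: [-2.041, -2.386, 0.0]
contact_force: [-1.2, -0.3, -0.1]
grip_width: 0.0853
gripper_force: 0.0
```

```bash
python3 - <<'E'
from h import *
o=r.get_obs(); print(o["clock"],o["tcp_pos"],o["joints"],o["contact_force"])
im,K,T=grab("wrist","w1"); M=R.from_rotvec(o["orientation"]).as_matrix(); print(M)
print("expected rail centre px",proj([0.575,.197,.21],K,T))
E
```

```text
2.1833 [0.5744 0.1989 0.3607] [ 0.0665  0.3411 -0.6675  1.4951  0.2106  1.3795 -0.4573] [-1.2422 -0.3388 -0.1493]
[[-0.1552  0.9879 -0.0016]
 [ 0.9879  0.1552  0.0012]
 [ 0.0015 -0.0014 -1.    ]]
expected rail centre px [[283.1077 185.859 ]]
```

View pics/w1.png

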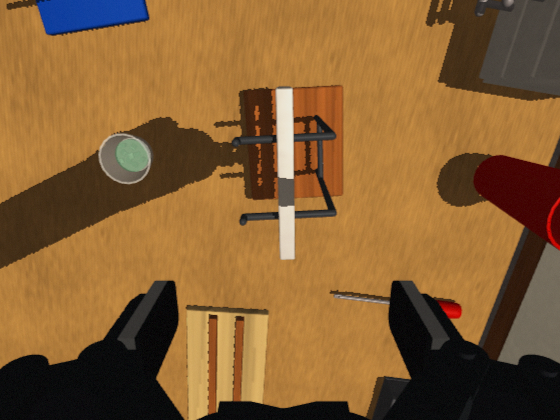

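The wrist view shows the white top rail from (285,88) to (288,258) with a shadow patch at (287,192). The prong tips are at (237,142) and (244,219), and the uprights are on the right at column ~333.

```bash
python3 - <<'E'
from h import *
im=cv2.imread("pics/w1.png"); K,T=cam("wrist"); hsv=cv2.cvtColor(im,cv2.COLOR_BGR2HSV)
m=(hsv[...,1]<60)&(hsv[...,2]>150); m[:, :260]=0; m[:,320:]=0; m[:70]=0; m[280:]=0
rows=[y for y in range(80,265) if m[y].sum()>8]; print(rows[0],rows[-1])
L=np.array([(np.flatnonzero(m[y])[0]-.5,y) for y in rows]); Rr=np.array([(np.flatnonzero(m[y])[-1]+.5,y) for y in rows])
for n,e in(("L",L),("R",Rr)):
    q=cast(e,.21,K,T); v=cv2.fitLine(q[:,:2].astype(np.float32),cv2.DIST_HUBER,0,.01,.01).ravel(); s=np.sign(v[1]); print(n,"yaw",np.arctan2(-v[0]*s,v[1]*s),"pt",v[2:],"ends",q[0],q[-1])
print("width px",np.median(Rr[:,0]-L[:,0]))
# prong top edges (z .19): tips and roots, base corners
print("tips top",cast([(237,142),(244,219)],.202,K,T)); print("roots",cast([(333,136),(334,213)],.187,K,T))
print("base R corners",cast([(342,86),(342.5,195),(240,90)],.012,K,T))
E
```

```text
89 258
L yaw 0.1772978 pt [0.5655 0.2274] ends [0.5571 0.2747 0.21  ] [0.5836 0.1298 0.21  ]
R yaw 0.17448565 pt [0.5823 0.2082] ends [0.5703 0.2768 0.21  ] [0.5953 0.1316 0.21  ]
width px 16.0
tips top [[0.5312 0.2273 0.202 ]
 [0.5455 0.1592 0.202 ]]
roots [[0.6125 0.2431 0.187 ]
 [0.6277 0.1727 0.187 ]]
base R corners [[0.6379 0.2871 0.012 ]
 [0.6689 0.1432 0.012 ]
 [0.5084 0.2616 0.012 ]]
```

Rail measured at 147 x 13.5 mm (nominal 150 x 14), centre (0.577, 0.203), yaw 0.176. The stand's yaw is about 0.19. Descending to grasp.

>>> {"op": "step_arm", "data": {
  "rows": [
    [0.004,0.007,-0.03,0,0,0.0064],
    [0.004,0.007,-0.08,0,0,0.0064],
    [0.004,0.007,-0.13,0,0,0.0064],
    [0.004,0.007,-0.17,0,0,0.0064],
    [0.004,0.007,-0.2,0,0,0.0064]
  ],
  "jaw": 0.45
}}

```text
clock: 2.65
tcp_pos: [0.5761, 0.1977, 0.2389]
orientation: [-2.023, -2.403, 0.005]
contact_force: [-0.7, -0.4, -0.1]
grip_width: 0.0471
gripper_force: 0.0
```

>>> {"op": "step_arm", "data": {
  "rows": [
    [0,0,-0.02,0,0,0],
    [0,0,-0.04,0,0,0],
    [0,0,-0.06,0,0,0],
    [0,0,-0.076,0,0,0],
    [0,0,-0.076,0,0,0]
  ]
}}

```text
clock: 3.07
tcp_pos: [0.5763, 0.1994, 0.1941]
orientation: [-2.021, -2.404, 0.004]
contact_force: [-0.1, -0.0, -0.6]
grip_width: 0.0471
gripper_force: 0.0
```

```bash
python3 - <<'E'
from h import *
o=r.get_obs(); print(o["tcp_pos"],o["grip_width"],o["contact_force"])
im,K,T=grab("wrist","w2"); grab("scene","s2")
E
```

```text
[0.5763 0.1994 0.1941] 0.04712754906161892 [-0.0938 -0.0402 -0.5744]
```

View pics/w2.png

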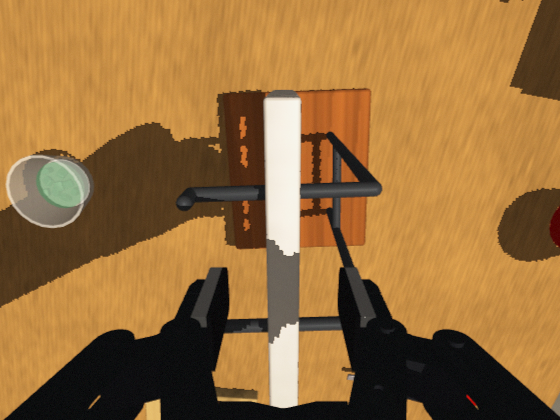

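The rail (column 283) is centred between the fingers (215 and 352). I'll add 3 mm along the rail and then close.

>>> {"op": "step_arm", "data": {
  "rows": [
    [-0.001,0.005,0,0,0,0],
    [-0.001,0.005,0,0,0,0],
    [-0.001,0.005,0,0,0,0]
  ]
}}

```text
clock: 3.42
tcp_pos: [0.5768, 0.2038, 0.1968]
orientation: [2.021, 2.405, 0.002]
contact_force: [-0.3, 0.2, -0.1]
grip_width: 0.0467
gripper_force: 0.0
```

>>> {"op": "step_arm", "data": {
  "rows": [
    [0,0,0,0,0,0],
    [0,0,0,0,0,0],
    [0,0,0,0,0,0],
    [0,0,0,0,0,0],
    [0,0,0,0,0,0]
  ],
  "jaw": 1,
  "squeeze": 60
}}

```text
clock: 3.83
tcp_pos: [0.5772, 0.2041, 0.1978]
orientation: [2.021, 2.404, 0.004]
contact_force: [0.4, -0.1, 1.5]
grip_width: 0.0002
gripper_force: 0.0
```

>>> {"op": "step_arm", "data": {
  "rows": [
    [0,0,0,0,0,0],
    [0,0,0,0,0,0],
    [0,0,0,0,0,0],
    [0,0,0,0,0,0],
    [0,0,0,0,0,0]
  ]
}}

```text
clock: 4.25
tcp_pos: [0.577, 0.2035, 0.1963]
orientation: [2.021, 2.404, 0.002]
contact_force: [0.7, 1.1, 4.5]
grip_width: -0.0001
gripper_force: 2.2
```

The fingers shut to zero width, so they missed the rail. Looking again.

```bash
python3 - <<'E'
from h import *
a,K,T=grab("wrist","w3"); b,K2,T2=grab("scene","s3"); s2=cv2.imread("pics/s2.png")[:,:,::-1]
im=np.zeros((600,800,3),np.uint8); im[:300,:400]=cv2.resize(a,(400,300)); 
im[:300,400:]=cv2.resize(a[220:370,180:380],(400,300),interpolation=cv2.INTER_CUBIC)
for k,s in enumerate((s2,b)): im[300:,400*k:400*k+400]=cv2.resize(s[100:220,270:430],(400,300),interpolation=cv2.INTER_CUBIC)
cv2.imwrite("pics/c3.png",im[:,:,::-1])
print(r.get_obs()["tcp_pos"],proj([[.5766,.2032,.21],r.get_obs()["tcp_pos"]],K,T))
E
```

```text
[0.5768 0.2034 0.1963] [[280.8986 283.4968]
 [281.6436 268.0009]]
```

View pics/c3.png

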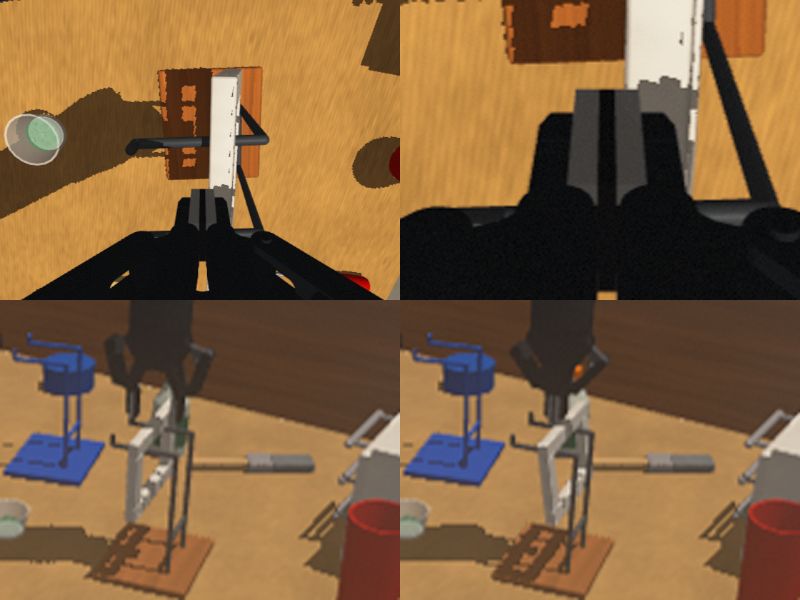

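The fingers closed above and beside the rail, pushing it to about +x, with the rail now at columns 293-325 beside the tips at (282,265). Before moving I'll check the heights using the scene camera.

```bash
python3 - <<'E'
from h import *
K,T=cam("scene"); c=np.array([.5766,.2032,0]); y=np.array([-np.sin(.176),np.cos(.176),0]); x=np.array([y[1],-y[0],0])
for n,p in dict(nearTopL=c-.075*y-.007*x+[0,0,.21],nearTopR=c-.075*y+.007*x+[0,0,.21],nearBot=c-.075*y-.007*x+[0,0,.10],farTopL=c+.075*y-.007*x+[0,0,.21],farTopR=c+.075*y+.007*x+[0,0,.21]).items(): print(n,proj(p,K,T))
o=r.get_obs(); print("tip now",proj(o["tcp_pos"]-[0,0,.014],K,T),"tcp",proj(o["tcp_pos"],K,T))
for f in("scene0","s2","s3"):
    im=cv2.imread(f"pics/{f}.png"); h=cv2.cvtColor(im,cv2.COLOR_BGR2HSV); m=(h[...,1]<40)&(h[...,2]>110); m[:,:310]=0;m[:,348:]=0;m[:130]=0;m[200:]=0
    p=np.argwhere(m)[:,::-1]; print(f,"n",len(p),"left col",p[p[:,0].argmin()],"bot",p[p[:,1].argmax()],"top",p[p[:,1].argmin()],"upper-left",p[(p[:,0]+p[:,1]).argmin()])
# dark finger tip in s3
K,T=cam("top"); im=cv2.imread("pics/top0.png")
for n,p in dict(a=c-.075*y-.007*x+[0,0,.21],b=c-.075*y+.007*x+[0,0,.21],d=c+.075*y-.007*x+[0,0,.21],e=c+.075*y+.007*x+[0,0,.21]).items(): print(n,proj(p,K,T))
E
```

```text
nearTopL [[320.9661 156.411 ]]
nearTopR [[325.2823 157.2211]]
nearBot [[319.4992 187.4201]]
farTopL [[336.8573 138.5335]]
farTopR [[340.8656 139.199 ]]
tip now [[330.9581 155.2943]] tcp [[331.2054 151.3446]]
scene0 n 181 left col [323 157] bot [325 185] top [340 133] upper-left [335 136]
s2 n 128 left col [323 156] bot [325 185] top [337 135] upper-left [335 136]
s3 n 153 left col [325 158] bot [332 188] top [342 136] upper-left [338 138]
a [[220.8284 196.576 ]]
b [[220.0796 192.4553]]
d [[175.5198 205.2348]]
e [[174.8301 201.0952]]
```

>>> {"op": "step_arm", "data": {
  "rows": [
    [0,0,0.02,0,0,0],
    [0,0,0.05,0,0,0],
    [0,0,0.09,0,0,0],
    [0,0,0.13,0,0,0],
    [0,0,0.17,0,0,0]
  ]
}}

```text
clock: 4.77
tcp_pos: [0.5756, 0.2026, 0.2988]
orientation: [-2.021, -2.404, 0.003]
contact_force: [0.5, -0.5, 0.0]
grip_width: 0.0006
gripper_force: 0.0
```

>>> {"op": "step_arm", "data": {
  "rows": [
    [0,0,0.04,0,0,0],
    [0,0,0.06,0,0,0],
    [0,0,0.06,0,0,0],
    [0,0,0.06,0,0,0],
    [0,0,0.06,0,0,0]
  ],
  "jaw": 0.45
}}

```text
clock: 5.18
tcp_pos: [0.5757, 0.2025, 0.3322]
orientation: [-2.021, -2.404, 0.004]
contact_force: [0.6, 0.6, -0.3]
grip_width: 0.0471
gripper_force: 0.0
```

```bash
python3 - <<'E'
from h import *
o=r.get_obs(); print(o["tcp_pos"],o["grip_width"])
a,K,T=grab("wrist","w4"); b,K2,T2=grab("scene","s4"); w2=cv2.imread("pics/w2.png")[:,:,::-1]
im=np.zeros((600,800,3),np.uint8); im[:300,:400]=cv2.resize(a[60:315,120:460],(400,300),interpolation=cv2.INTER_CUBIC)
im[:300,400:]=cv2.resize(w2[220:370,180:380],(400,300),interpolation=cv2.INTER_CUBIC)
for k,s in enumerate((cv2.imread("pics/s2.png")[:,:,::-1],b)): im[300:,400*k:400*k+400]=cv2.resize(s[120:198,300:404],(400,300),interpolation=cv2.INTER_CUBIC)
cv2.imwrite("pics/c4.png",im[:,:,::-1])
h=cv2.cvtColor(a,cv2.COLOR_RGB2HSV); m=(h[...,1]<60)&(h[...,2]>150); m[:,:240]=0; m[:,340:]=0; m[:60]=0; m[285:]=0
for y in range(70,285,15):
    q=np.flatnonzero(m[y]); 
    if len(q): print(y,q[0],q[-1],len(q))
E
```

```text
[0.5757 0.2025 0.3322] 0.04709061264463838
100 298 315 18
115 290 315 22
130 290 315 24
145 297 314 18
160 289 313 23
175 289 313 23
190 289 312 22
205 296 311 16
220 295 311 17
235 295 310 16
250 295 310 16
265 294 309 16
```

View pics/c4.png

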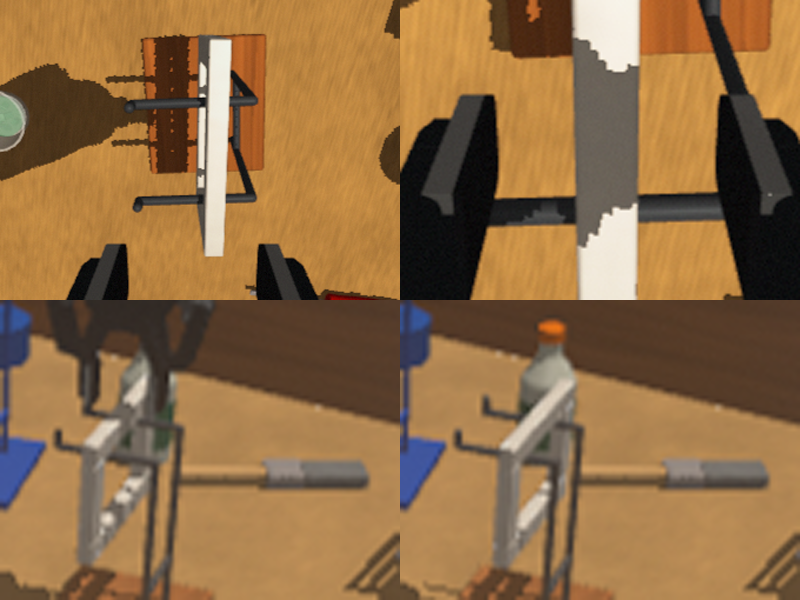

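```bash
python3 - <<'E'
from h import *
K,T=cam("scene"); o=r.get_obs(); p=o["tcp_pos"]; M=R.from_rotvec(o["orientation"]).as_matrix(); ty=M[:,1]
print("now opened 47")
for s in(-1,1):
  for z in(.014,.005,-.005,-.015): print(s,z,proj(p+s*ty*.028-[0,0,z],K,T))
print("s2 left finger:")
for z in(.014,.005,-.005,-.015): print(z,proj(np.array([.5763,.1994,.1941])-ty*.028-[0,0,z],K,T))
im=cv2.imread("pics/s4.png"); cv2.imwrite("pics/c5.png",cv2.resize(im[60:165,290:395],(600,600),interpolation=cv2.INTER_CUBIC))
E
```

```text
now opened 47
-1 0.014 [[324.3944 113.5865]]
-1 0.005 [[324.5345 110.7473]]
-1 -0.005 [[324.6915 107.5651]]
-1 -0.015 [[324.8499 104.3536]]
1 0.014 [[341.8553 116.1427]]
1 0.005 [[342.0711 113.2616]]
1 -0.005 [[342.3129 110.032 ]]
1 -0.015 [[342.5571 106.7721]]
s2 left finger:
0.014 [[322.0187 154.7675]]
0.005 [[322.1416 152.2511]]
-0.005 [[322.2791 149.4321]]
-0.015 [[322.4179 146.5886]]
```

View pics/c5.png

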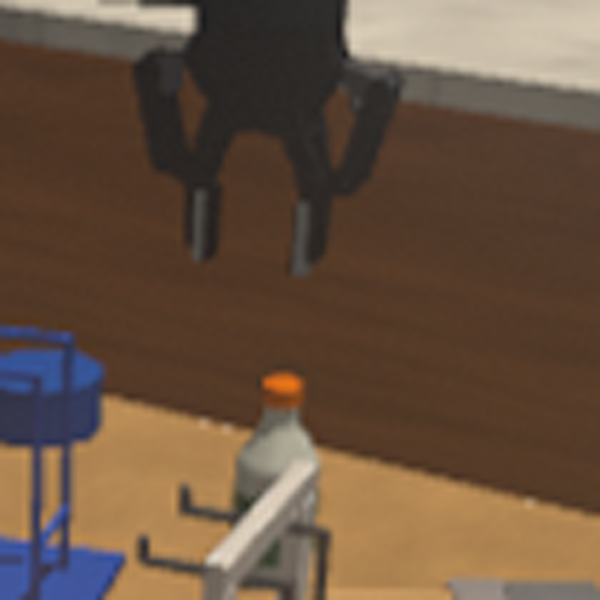

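The fingertips show at (325,105.5) and (342.9,107.8) px. That puts them about 12 mm behind the reported TCP at this opening, not ahead of it, so the pads reached only the rail's top edge. I'll measure the tip again near the gripping width and re-measure the rail, which has shifted along the prongs.

>>> {"op": "step_arm", "data": {
  "rows": [
    [0,0,0,0,0,0],
    [0,0,0,0,0,0],
    [0,0,0,0,0,0],
    [0,0,0,0,0,0],
    [0,0,0,0,0,0]
  ],
  "jaw": 0.8
}}

```text
clock: 5.7
tcp_pos: [0.5765, 0.2032, 0.3338]
orientation: [-2.021, -2.405, 0.0]
contact_force: [0.1, -0.2, 0.9]
grip_width: 0.0171
gripper_force: 0.0
```

```bash
python3 - <<'E'
from h import *
o=r.get_obs(); print(o["tcp_pos"],o["grip_width"]); p=o["tcp_pos"]
b,K,T=grab("scene","s5"); ty=R.from_rotvec(o["orientation"]).as_matrix()[:,1]
g4=cv2.imread("pics/s4.png").astype(int); g=b[:,:,::-1].astype(int)
d=np.abs(g-g4).sum(2)>35; d[:, :300]=0; d[:,370:]=0
print("lowest changed rows",[ (x,np.flatnonzero(d[60:135,x])[-1]+60) for x in range(320,352) if d[60:135,x].any()])
for s in(-1,1): print([proj(p+s*ty*.014-[0,0,z],K,T).ravel() for z in(.014,.004,-.006,-.016)])
a=cv2.imread("pics/w4.png"); K,T=cam("wrist"); K,Tw=cam("wrist",o)
h=cv2.cvtColor(a,cv2.COLOR_BGR2HSV); m=(h[...,1]<60)&(h[...,2]>150); m[:,:240]=0; m[:,340:]=0
L=np.array([(np.flatnonzero(m[y])[-1]+.5,y) for y in range(97,278)]); q=cast(L,.21,K,Tw)
v=cv2.fitLine(q[:,:2].astype(np.float32),cv2.DIST_HUBER,0,.01,.01).ravel(); s=np.sign(v[1]); print("R edge yaw",np.arctan2(-v[0]*s,v[1]*s),q[0],q[-1])
rr=[y for y in range(60,290) if m[y,280:325].sum()>8]; print(rr[0],rr[-1]); print(cast([(306,rr[0]),(301,rr[-1])],.21,K,Tw))
l=cast([(295,205),(294.5,235),(293.5,265)],.21,K,Tw); print("L edge",l)
E
```

```text
[0.5765 0.2032 0.3338] 0.01710746170532845
lowest changed rows [(320, np.int64(90)), (321, np.int64(91)), (322, np.int64(101)), (323, np.int64(102)), (324, np.int64(104)), (325, np.int64(104)), (326, np.int64(104)), (327, np.int64(96)), (328, np.int64(103)), (329, np.int64(106)), (330, np.int64(105)), (331, np.int64(105)), (332, np.int64(104)), (333, np.int64(96)), (337, np.int64(106)), (338, np.int64(107)), (339, np.int64(106)), (340, np.int64(104)), (341, np.int64(107)), (342, np.int64(107)), (343, np.int64(107)), (344, np.int64(105)), (345, np.int64(105)), (346, np.int64(104)), (347, np.int64(96)), (348, np.int64(93)), (349, np.int64(93)), (350, np.int64(93)), (351, np.int64(93))]
[array([329.0191, 113.6721]), array([329.1969, 110.4996]), array([329.3763, 107.2979]), array([329.5574, 104.0665])]
[array([337.7603, 114.92  ]), array([337.9803, 111.724 ]), array([338.2023, 108.4982]), array([338.4263, 105.2422])]
R edge yaw 0.16063412 [0.5884 0.2782 0.21  ] [0.6112 0.1331 0.21  ]
93 277
[[0.5804 0.2796 0.21  ]
 [0.6049 0.132  0.21  ]]
L edge [[0.5881 0.1947 0.21  ]
 [0.5924 0.1692 0.21  ]
 [0.5965 0.1421 0.21  ]]
```

At the 17 mm opening the tips sit about 10 mm behind the reported TCP, and three measurements agree, so I'll descend to TCP z 0.171, which puts the tips at about 0.181. The rail is now centred at (0.593, 0.2045), yaw 0.16.

>>> {"op": "step_arm", "data": {
  "rows": [
    [0.0275,0.002,0,0,0,-0.004],
    [0.0275,0.002,0,0,0,-0.004],
    [0.0275,0.002,-0.03,0,0,-0.004],
    [0.0275,0.002,-0.07,0,0,-0.004],
    [0.0275,0.002,-0.12,0,0,-0.004]
  ],
  "jaw": 0.45
}}

```text
clock: 6.17
tcp_pos: [0.5937, 0.2051, 0.2629]
orientation: [2.036, 2.391, 0.005]
contact_force: [1.4, 0.3, -0.0]
grip_width: 0.0469
gripper_force: 0.0
```

>>> {"op": "step_arm", "data": {
  "rows": [
    [0,0,-0.04,0,0,0],
    [0,0,-0.08,0,0,0],
    [0,0,-0.12,0,0,0],
    [0,0,-0.15,0,0,0],
    [0,0,-0.15,0,0,0]
  ]
}}

```text
clock: 6.58
tcp_pos: [0.5904, 0.2029, 0.1678]
orientation: [-2.034, -2.39, 0.01]
contact_force: [0.5, -0.4, 0.0]
grip_width: 0.047
gripper_force: 0.0
```

```bash
python3 - <<'E'
from h import *
o=r.get_obs(); print(o["tcp_pos"],o["contact_force"])
a,K,T=grab("wrist","w6"); h=cv2.cvtColor(a,cv2.COLOR_RGB2HSV); m=(h[...,1]<60)&(h[...,2]>70)
for y in(100,140,180,220,260,290): q=np.flatnonzero(m[y,235:335])+235; print(y,q[0],q[-1])
dk=h[...,2]<40
for y in(268,272,276): q=dk[y]; print(y,[x for x in range(150,420) if q[x]!=q[x-1]])
E
```

```text
[0.5904 0.2029 0.1678] [ 0.4969 -0.4471  0.0221]
100 267 301
140 262 306
180 263 324
220 263 324
260 265 303
290 265 302
268 [222, 227, 324, 333, 340, 345]
272 [221, 227, 325, 334, 340, 346]
276 [219, 228, 326, 335, 340, 347]
```

The rail (centre column 283.5) is midway between the fingers (228 and 340). Closing.

>>> {"op": "step_arm", "data": {
  "rows": [
    [0,0,0,0,0,0],
    [0,0,0,0,0,0],
    [0,0,0,0,0,0],
    [0,0,0,0,0,0],
    [0,0,0,0,0,0]
  ],
  "jaw": 1,
  "squeeze": 60
}}

```text
clock: 7.05
tcp_pos: [0.5937, 0.2049, 0.1738]
orientation: [2.036, 2.391, 0.004]
contact_force: [-2.8, -0.2, 7.7]
grip_width: 0.0128
gripper_force: 60.3
```

>>> {"op": "step_arm", "data": {
  "rows": [
    [0,0,0,0,0,0],
    [0,0,0,0,0,0],
    [0,0,0,0,0,0]
  ]
}}

```text
clock: 7.3
tcp_pos: [0.5937, 0.205, 0.1738]
orientation: [2.036, 2.391, 0.003]
contact_force: [-1.5, -0.4, 6.7]
grip_width: 0.0127
gripper_force: 60.3
```

The grip holds at 12.7 mm and 60 N. Lifting 30 mm, then moving out along the stand's -x.

>>> {"op": "step_arm", "data": {
  "rows": [
    [0,0,0.008,0,0,0],
    [0,0,0.02,0,0,0],
    [0,0,0.035,0,0,0],
    [0,0,0.05,0,0,0],
    [0,0,0.05,0,0,0]
  ]
}}

```text
clock: 7.72
tcp_pos: [0.5942, 0.2051, 0.2046]
orientation: [2.036, 2.391, 0.005]
contact_force: [1.3, -0.4, -0.9]
grip_width: 0.0129
gripper_force: 59.2
```

>>> {"op": "step_arm", "data": {
  "rows": [
    [0,0,0,0,0,0],
    [0,0,0,0,0,0]
  ]
}}

```text
clock: 7.88
tcp_pos: [0.5929, 0.2042, 0.2018]
orientation: [2.037, 2.392, -0.0]
contact_force: [0.2, -0.0, -2.8]
grip_width: 0.0127
gripper_force: 59.2
```

```bash
python3 - <<'E'
from h import *
o=r.get_obs(); print(o["tcp_pos"],o["grip_width"],o["contact_force"])
b,K,T=grab("scene","s7"); c=o["tcp_pos"]; y=np.array([-np.sin(.163),np.cos(.163),0]); x=np.array([y[1],-y[0],0]); bz=c[2]-.0738
for n,s in (("scene","s7"),):
    print("pred near bot/top",proj([c*[1,1,0]-.075*y-.007*x+[0,0,bz],c*[1,1,0]-.075*y-.007*x+[0,0,bz+.11]],K,T))
h=cv2.cvtColor(b,cv2.COLOR_RGB2HSV); m=(h[...,1]<40)&(h[...,2]>110); m[:,:310]=0;m[:,348:]=0;m[:125]=0;m[200:]=0
p=np.argwhere(m)[:,::-1]; print("left",p[p[:,0].argmin()],"bot",p[p[:,1].argmax()])
E
```

```text
[0.5929 0.2042 0.2018] 0.012737951942575354 [ 0.2151 -0.0442 -2.7517]
pred near bot/top [[324.1964 181.0112]
 [325.9321 149.0779]]
left [327 150] bot [331 177]
```

>>> {"op": "step_arm", "data": {
  "rows": [
    [-0.02,-0.004,0,0,0,0],
    [-0.06,-0.012,0,0,0,0],
    [-0.11,-0.021,0,0,0,0],
    [-0.16,-0.031,0,0,0,0],
    [-0.2,-0.038,0,0,0,0]
  ]
}}

```text
clock: 8.35
tcp_pos: [0.4704, 0.1809, 0.2011]
orientation: [-2.036, -2.392, 0.003]
contact_force: [-0.9, 0.2, -0.9]
grip_width: 0.0132
gripper_force: 59.1
```

>>> {"op": "step_arm", "data": {
  "rows": [
    [-0.015,-0.003,0,0,0,0],
    [-0.015,-0.003,0.02,0,0,0],
    [-0.015,-0.003,0.06,0,0,0],
    [-0.015,-0.003,0.11,0,0,0],
    [-0.015,-0.003,0.15,0,0,0]
  ]
}}

```text
clock: 8.77
tcp_pos: [0.4656, 0.1803, 0.2948]
orientation: [2.036, 2.392, 0.004]
contact_force: [1.0, -0.1, -1.8]
grip_width: 0.013
gripper_force: 59.2
```

```bash
python3 - <<'E'
from h import *
o=r.get_obs(); print(o["clock"],o["tcp_pos"],o["grip_width"],o["contact_force"])
b,K,T=grab("scene","s8"); t,_,_=grab("top","t8")
im=np.zeros((600,800,3),np.uint8); im[:300,:400]=cv2.resize(b[60:240,220:460],(400,300),interpolation=cv2.INTER_CUBIC)
im[:300,400:]=cv2.resize(t[150:300,120:320],(400,300),interpolation=cv2.INTER_CUBIC)
im[300:,:]=cv2.resize(t[188:242,272:395],(800,300),interpolation=cv2.INTER_CUBIC)
cv2.imwrite("pics/c8.png",im[:,:,::-1])
# the pieces of the jig in the top view
h=cv2.cvtColor(t,cv2.COLOR_RGB2HSV); K,T=cam("top")
for x in range(290,341,10): print(x,[(y,*h[y,x]) for y in range(206,230,1) if h[y,x,1]>120])
E
```

```text
8.7667 [0.4656 0.1803 0.2948] 0.012996560832261568 [ 1.0068 -0.0617 -1.8408]
290 [(213, np.uint8(14), np.uint8(148), np.uint8(122)), (214, np.uint8(13), np.uint8(161), np.uint8(122)), (215, np.uint8(13), np.uint8(156), np.uint8(132)), (216, np.uint8(14), np.uint8(151), np.uint8(83)), (225, np.uint8(13), np.uint8(149), np.uint8(127)), (226, np.uint8(13), np.uint8(161), np.uint8(122)), (227, np.uint8(13), np.uint8(163), np.uint8(108)), (228, np.uint8(16), np.uint8(134), np.uint8(80))]
300 [(212, np.uint8(13), np.uint8(146), np.uint8(122)), (213, np.uint8(12), np.uint8(158), np.uint8(123)), (214, np.uint8(12), np.uint8(158), np.uint8(132)), (215, np.uint8(13), np.uint8(149), np.uint8(82)), (223, np.uint8(17), np.uint8(121), np.uint8(146)), (224, np.uint8(14), np.uint8(152), np.uint8(124)), (225, np.uint8(13), np.uint8(157), np.uint8(122)), (226, np.uint8(12), np.uint8(159), np.uint8(109)), (227, np.uint8(17), np.uint8(131), np.uint8(80))]
310 [(211, np.uint8(14), np.uint8(147), np.uint8(123)), (212, np.uint8(13), np.uint8(162), np.uint8(121)), (213, np.uint8(13), np.uint8(156), np.uint8
[... 946 characters left out ...]
17), np.uint8(123), np.uint8(149)), (221, np.uint8(14), np.uint8(150), np.uint8(131)), (222, np.uint8(13), np.uint8(159), np.uint8(127)), (223, np.uint8(12), np.uint8(156), np.uint8(111)), (224, np.uint8(16), np.uint8(125), np.uint8(86))]
340 [(208, np.uint8(13), np.uint8(146), np.uint8(133)), (209, np.uint8(13), np.uint8(157), np.uint8(130)), (210, np.uint8(13), np.uint8(154), np.uint8(137)), (211, np.uint8(13), np.uint8(151), np.uint8(83)), (219, np.uint8(17), np.uint8(122), np.uint8(149)), (220, np.uint8(14), np.uint8(150), np.uint8(134)), (221, np.uint8(13), np.uint8(158), np.uint8(129)), (222, np.uint8(12), np.uint8(156), np.uint8(111)), (223, np.uint8(16), np.uint8(125), np.uint8(86))]
```

View pics/c8.png

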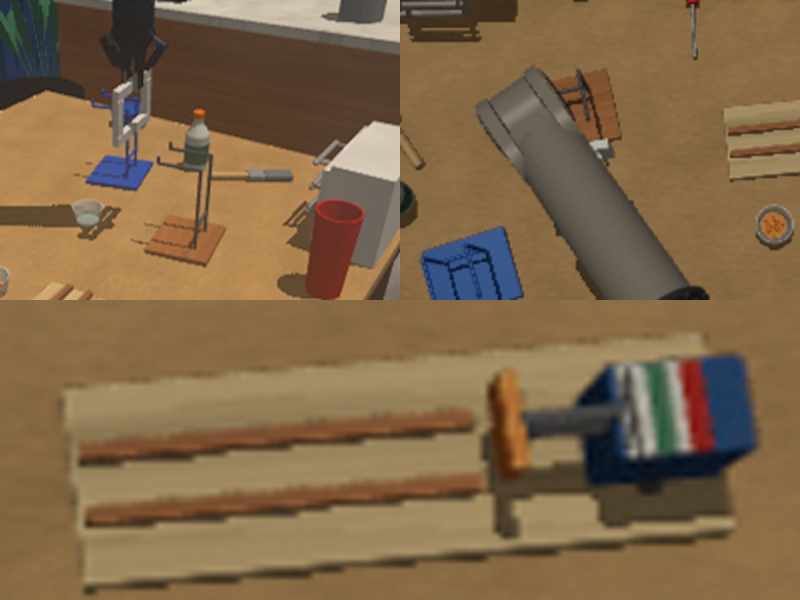

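The frame is off the stand and held upright, with the stand's prongs empty. The jig's strips are clear at (290,213)-(340,208) and (290,225)-(340,219.5). Next I'll compute the jig pose.

```bash
python3 - <<'E'
from h import *
K,T=cam("top"); im=cv2.imread("pics/t8.png"); g=cv2.cvtColor(im,cv2.COLOR_BGR2HSV)[...,1].astype(float)
def edge(x,y0,y1):  # upper edge: half level of saturation, subpixel
    c=g[y0:y1,x]; lo,hi=np.median(g[y0-2:y0+1,x]),np.max(c); t=(lo+hi)/2; i=np.flatnonzero(c>t)[0]; return y0+i-1+(t-c[i-1])/(c[i]-c[i-1])
F=[];N=[]
for x in range(288,340):
    e=213.0-.1*(x-290); F.append((x,edge(x,int(e-4),int(e+3)))); e=225-.11*(x-290); N.append((x,edge(x,int(e-4),int(e+3))))
out=[]
for n,e in(("far",F),("near",N)):
    q=cast(e,.027,K,T); v=cv2.fitLine(q[:,:2].astype(np.float32),cv2.DIST_HUBER,0,.001,.001).ravel(); s=np.sign(v[1]); ph=np.arctan2(-v[0]*s,v[1]*s); out.append((ph,v[2:])); print(n,ph,v[2:])
ph=np.mean([o[0] for o in out]); x=np.array([np.cos(ph),np.sin(ph)]); y=np.array([-np.sin(ph),np.cos(ph)])
f,nn=out[0][1]@x,out[1][1]@x; print("gap far-near (42)",f-nn,"mid",f-.027,nn+.015)
b=cast(np.array([(282,204.2),(380,194.2),(385,228.7),(285.5,239.5)]),.015,K,T)[:,:2]; print("board y",b@y,"x",b@x)
print("face px",cast([(347.6,209)],.105,K,T)[:, :2]@y)
E
```

```text
far 0.087446176 [ 0.5657 -0.1863]
near 0.08726247 [ 0.5224 -0.1765]
gap far-near (42) 0.042278647 mid 0.5203298 0.5200511
board y [-0.1255 -0.4819 -0.4825 -0.1243] x [0.583  0.5827 0.4559 0.454 ]
face px [-0.3448]
```

>>> {"op": "step_arm", "data": {
  "rows": [
    [0,-0.05,0.02,0,0,0],
    [0.02,-0.11,0.04,0,0,0],
    [0.03,-0.17,0.06,0,0,0],
    [0.04,-0.23,0.08,0,0,0],
    [0.05,-0.29,0.1,0,0,0]
  ]
}}

```text
clock: 9.28
tcp_pos: [0.4947, 0.0037, 0.3525]
orientation: [2.037, 2.392, 0.001]
contact_force: [0.9, -0.7, -1.9]
grip_width: 0.0127
gripper_force: 59.2
```

>>> {"op": "step_arm", "data": {
  "rows": [
    [0.01,-0.05,0,0,0,-0.01],
    [0.03,-0.11,0,0,0,-0.02],
    [0.05,-0.17,0,0,0,-0.024],
    [0.06,-0.23,0,0,0,-0.024],
    [0.072,-0.29,0,0,0,-0.024]
  ]
}}

```text
clock: 9.7
tcp_pos: [0.5379, -0.1707, 0.3515]
orientation: [-2.126, -2.313, 0.0]
contact_force: [1.0, -0.1, -2.4]
grip_width: 0.0126
gripper_force: 59.1
```

The jig fit is consistent: strip gap 42.3 mm (nominal 42), yaw 0.087, and the face and board ends agree with an origin at (0.540, -0.203). Descending above the channel, then a wrist check.

>>> {"op": "step_arm", "data": {
  "rows": [
    [0,-0.0125,-0.02,0,0,0.001],
    [0,-0.0125,-0.06,0,0,0.001],
    [0,-0.0125,-0.12,0,0,0.001],
    [0,-0.0125,-0.18,0,0,0.001],
    [0,-0.0125,-0.24,0,0,0.001]
  ]
}}

```text
clock: 10.12
tcp_pos: [0.5377, -0.1762, 0.2062]
orientation: [2.122, 2.316, 0.001]
contact_force: [0.6, -0.8, -2.9]
grip_width: 0.0129
gripper_force: 59.2
```

>>> {"op": "step_arm", "data": {
  "rows": [
    [0,0,-0.05,0,0,0],
    [0,0,-0.09,0,0,0],
    [0,0,-0.112,0,0,0],
    [0,0,-0.112,0,0,0],
    [0,0,-0.112,0,0,0]
  ]
}}

```text
clock: 10.53
tcp_pos: [0.5373, -0.1757, 0.14]
orientation: [-2.121, -2.316, 0.001]
contact_force: [0.4, -0.2, -2.2]
grip_width: 0.0129
gripper_force: 59.1
```

```bash
python3 - <<'E'
from h import *
o=r.get_obs(); print(o["tcp_pos"],o["orientation"],o["contact_force"])
a,K,T=grab("wrist","w9"); h=cv2.cvtColor(a,cv2.COLOR_RGB2HSV)
ph=.0873; X=np.array([np.cos(ph),np.sin(ph),0]); Y=np.array([-np.sin(ph),np.cos(ph),0]); O=np.array([.540,-.2032,0])
for yy in(.05,0,-.03,-.06,-.08): print("pred strips edges at y",yy,[proj(O+Y*yy+X*x+[0,0,.027],K,T).round(1).ravel().tolist() for x in(-.027,-.015,.015,.027)])
w=(h[...,1]<60)&(h[...,2]>70); br=(h[...,0]<15)&(h[...,1]>135)
for y in range(60,300,30):
    rn=lambda m:[(int(x),) for x in range(150,420) if m[y,x]!=m[y,x-1]]
    print(y,"white",[v[0] for v in rn(w)][:12],"brown",[v[0] for v in rn(br)][:12])
b,K,T=grab("scene","s9"); hb=cv2.cvtColor(b,cv2.COLOR_RGB2HSV)
E
```

```text
[ 0.5373 -0.1757  0.14  ] [-2.1206 -2.3157  0.0007] [ 0.4379 -0.1989 -2.2036]
pred strips edges at y 0.05 [[246.4, 167.7], [262.7, 167.7], [303.4, 167.7], [319.6, 167.7]]
pred strips edges at y 0 [[248.4, 230.4], [263.8, 230.4], [302.2, 230.5], [317.6, 230.5]]
pred strips edges at y -0.03 [[249.5, 264.8], [264.4, 264.8], [301.6, 264.9], [316.4, 264.9]]
pred strips edges at y -0.06 [[250.6, 297.1], [265.0, 297.1], [301.0, 297.1], [315.4, 297.2]]
pred strips edges at y -0.08 [[251.2, 317.5], [265.3, 317.5], [300.6, 317.5], [314.7, 317.6]]
60 white [] brown [242, 260, 304, 322]
90 white [] brown [243, 261, 303, 321]
120 white [261, 305] brown [244, 261, 305, 320]
150 white [262, 304] brown [245, 262, 305, 319]
180 white [263, 304] brown [161, 162, 195, 196, 246, 262, 304, 318]
210 white [263, 303] brown [170, 171, 247, 263, 304, 317]
240 white [264, 302] brown [155, 156, 160, 161, 248, 263, 303, 316]
270 white [265, 302] brown [249, 251]
```

The predicted strip edges match the wrist image to within 1 px, and the frame is centred over the channel. Lowering.

>>> {"op": "step_arm", "data": {
  "rows": [
    [0,0,-0.015,0,0,0],
    [0,0,-0.035,0,0,0],
    [0,0,-0.055,0,0,0],
    [0,0,-0.07,0,0,0],
    [0,0,-0.077,0,0,0]
  ]
}}

```text
clock: 11.05
tcp_pos: [0.5358, -0.1755, 0.0924]
orientation: [-2.12, -2.315, 0.002]
contact_force: [-0.1, -0.3, -2.5]
grip_width: 0.013
gripper_force: 59.1
```

>>> {"op": "step_arm", "data": {
  "rows": [
    [0,0,0,0,0,0],
    [0,0,-0.002,0,0,0],
    [0,0,-0.004,0,0,0],
    [0,0,-0.004,0,0,0],
    [0,0,-0.004,0,0,0]
  ]
}}

```text
clock: 11.47
tcp_pos: [0.5375, -0.1758, 0.0925]
orientation: [2.121, 2.316, 0.0]
contact_force: [1.0, 0.4, -2.2]
grip_width: 0.0129
gripper_force: 59.1
```

>>> {"op": "step_arm", "data": {
  "rows": [
    [0,0,-0.002,0,0,0],
    [0,0,-0.004,0,0,0],
    [0,0,-0.006,0,0,0],
    [0,0,-0.006,0,0,0],
    [0,0,-0.006,0,0,0]
  ]
}}

```text
clock: 11.88
tcp_pos: [0.5377, -0.1759, 0.089]
orientation: [2.121, 2.316, 0.001]
contact_force: [-1.0, -0.9, 3.1]
grip_width: 0.0128
gripper_force: 59.7
```

Floor contact came at the predicted height. Now sliding along -y of the jig, first to just short of the stop.

>>> {"op": "step_arm", "data": {
  "rows": [
    [0.001,-0.012,0.001,0,0,0],
    [0.0025,-0.028,0.001,0,0,0],
    [0.004,-0.045,0.001,0,0,0],
    [0.0055,-0.06,0.001,0,0,0],
    [0.006,-0.068,0.001,0,0,0]
  ]
}}

```text
clock: 12.3
tcp_pos: [0.5407, -0.219, 0.089]
orientation: [2.124, 2.314, -0.001]
contact_force: [0.9, 1.4, 0.3]
grip_width: 0.0127
gripper_force: 59.4
```

>>> {"op": "step_arm", "data": {
  "rows": [
    [0.0005,-0.003,0,0,0,0],
    [0.001,-0.006,0,0,0,0],
    [0.001,-0.009,0,0,0,0],
    [0.001,-0.012,0,0,0,0],
    [0.001,-0.012,0,0,0,0]
  ]
}}

```text
clock: 12.72
tcp_pos: [0.5414, -0.2238, 0.089]
orientation: [2.122, 2.317, -0.0]
contact_force: [0.1, 0.3, -1.2]
grip_width: 0.0127
gripper_force: 59.3
```

>>> {"op": "step_arm", "data": {
  "rows": [
    [0.0003,-0.003,0,0,0,0],
    [0.0006,-0.006,0,0,0,0],
    [0.0008,-0.009,0,0,0,0],
    [0.001,-0.011,0,0,0,0],
    [0.001,-0.011,0,0,0,0]
  ]
}}

```text
clock: 13.13
tcp_pos: [0.5419, -0.2295, 0.089]
orientation: [-2.12, -2.317, -0.001]
contact_force: [-0.7, 4.6, 0.1]
grip_width: 0.013
gripper_force: 59.5
```

```bash
cat > chk.py <<'E'
from h import *
import sys
o=r.get_obs(); ph=.0873; X=np.array([np.cos(ph),np.sin(ph),0]); Y=np.array([-np.sin(ph),np.cos(ph),0]); O=np.array([.540,-.2032,0])
d=o["tcp_pos"]-O; f=o["contact_force"]; rv=o["orientation"]; print(o["clock"],"jig x,y,z",d@X,d@Y,d[2],"stop est",-.020-d@Y,"Fy",f@Y,"Fx",f@X,"Fz",f[2],"yaw",R.from_rotvec(rv).as_matrix()[:,0]@X,"grip",o["grip_width"],o["gripper_force"])
for n in("scene","top"):
    im,K,T=grab(n,n[0]+sys.argv[1])
    h=cv2.cvtColor(im,cv2.COLOR_RGB2HSV)
    # orange plate blob inside the jig region
    m=(h[...,0]<16)&(h[...,1]>190)&(h[...,2]>140); roi=np.zeros_like(m); (roi[235:275,195:250] if n=="scene" else roi[195:235,335:372])[...]=1
    b=blobs(m&roi,8); print(n,"orange",[cv2.boundingRect(c) for c in b][:2],[np.round(cv2.minAreaRect(c)[0],1) for c in b][:2])
    # scale stripes, in jig y along the housing top (z .123)
    for xx in(-.02,-.01,0,.01,.02):
        row=[]
        for yy in np.arange(-.150,-.228,-.004):
            u,v=proj(O+X*xx+Y*yy+[0,0,.123],K,T)[0]; c=h[int(round(v)),int(round(u))]
            row.append("k" if c[2]<50 else "w" if c[1]<70 else "g" if 40<c[0]<95 else "r" if c[0]<10 or c[0]>170 else "b" if 100<c[0]<135 else "?")
        print(n,xx,"".join(row))
E
python3 chk.py 10
```

```text
13.1333 jig x,y,z -0.0003907383503139685 -0.026335066502922187 0.0890032784237216 stop est 0.006335066502922187 Fy 4.640275662004275 Fx -0.2981237860940171 Fz 0.09253506095121017 yaw -0.0012033540200958952 grip 0.01302347979758611 59.4515186548233
scene orange [(207, 243, 22, 23), (195, 271, 7, 4)] [array([220.5, 251.5]), array([197.8, 273. ])]
scene -0.02 ??ww?wggwwrrrrbbbbbb
scene -0.01 wwwkwwgggwwrrbbbbbbb
scene 0 ?ww?wwggwwrrrrbbbbbb
scene 0.01 wwww?wwggwwrr?bbbbbb
scene 0.02 wwwwwwggwwrrrrbbbbbb
top orange [] []
top -0.02 kbwwwwwggwwrrrbbbbb?
top -0.01 kbbwwwwggwwrrr?bbbbb
top 0 wwwwwwwggwwrrrbbbbbw
top 0.01 kbbwwwwggwwrrr?bbbbb
top 0.02 kbbwwwwggwwrrrbbbbbw
```

>>> {"op": "step_arm", "data": {
  "rows": [
    [0.0003,-0.003,0,0,0,0],
    [0.0006,-0.006,0,0,0,0],
    [0.0008,-0.009,0,0,0,0],
    [0.001,-0.011,0,0,0,0],
    [0.001,-0.011,0,0,0,0]
  ]
}}

```text
clock: 13.65
tcp_pos: [0.5424, -0.2351, 0.089]
orientation: [-2.119, -2.317, -0.002]
contact_force: [-2.0, 7.9, 1.5]
grip_width: 0.0127
gripper_force: 59.7
```

>>> {"op": "step_arm", "data": {
  "rows": [
    [0,0,0,0,0,0],
    [0,0,0,0,0,0]
  ]
}}

```text
clock: 13.82
tcp_pos: [0.5424, -0.235, 0.089]
orientation: [-2.119, -2.317, -0.001]
contact_force: [-1.7, 7.2, 1.3]
grip_width: 0.0129
gripper_force: 59.6
```

```bash
python3 chk.py 11 | grep -v "scene [-0]" | grep -v "top [-0]"; python3 - <<'E'
from h import *
# pointer: change between the rest picture and now, in jig y on the housing's top
ph=.0873; X=np.array([np.cos(ph),np.sin(ph),0]); Y=np.array([-np.sin(ph),np.cos(ph),0]); O=np.array([.540,-.2032,0])
for n,f0,fs in(("scene","scene0",("s10","s11")),("top","top0",("t10","t11"))):
    K,T=cam(n)
    u=np.array([[proj(O+X*x+Y*y+[0,0,.124],K,T)[0] for y in np.arange(-.150,-.212,-.0005)] for x in np.arange(-.024,.025,.001)]).astype(np.float32)
    S={f:cv2.remap(cv2.imread(f"pics/{f}.png"),u[...,0],u[...,1],cv2.INTER_LINEAR).astype(int) for f in(f0,)+fs}
    for f in S:
        d=S[f].max(2); k=d<55; 
        ys=-.150-.0005*np.argwhere(k)[:,1]; xs=-.024+.001*np.argwhere(k)[:,0]
        s=(xs>-.02)&(ys<-.156); print(n,f,"dark n",s.sum(),"y med/min/max",(np.median(ys[s]),ys[s].min(),ys[s].max(),np.median(xs[s])) if s.any() else None)
        line=np.median(S[f],axis=0); hh=cv2.cvtColor(line[None].astype(np.uint8),cv2.COLOR_BGR2HSV)[0]; g=[-.150-.0005*i for i in range(len(hh)) if 45<hh[i,0]<90 and hh[i,1]>80]; q=[-.150-.0005*i for i in range(len(hh)) if (hh[i,0]<8 or hh[i,0]>172) and hh[i,1]>100]
        print("   green",g[0],g[-1],"red",q[0],q[-1])
E
```

```text
13.8167 jig x,y,z -0.0003762517097880782 -0.03190333288122183 0.08898741055628007 stop est 0.01190333288122183 Fy 7.327942093315666 Fx -1.0399936171578756 Fz 1.3120854659365881 yaw -0.0018382713709728317 grip 0.01294854043552771 59.64362382888794
scene orange [(205, 244, 22, 24), (195, 271, 7, 4)] [array([218.7, 252.9]), array([197.8, 273. ])]
top orange [] []
scene scene0 dark n 74 y med/min/max (np.float64(-0.1585), np.float64(-0.1605), np.float64(-0.1575), np.float64(-0.005999999999999998))Traceback (most recent call last):
  File "<stdin>", line 13, in <module>
IndexError: list index out of range
```

Force and position agree: the stop is at about 10 to 12 mm. Advancing 5 mm, then checking the pointer.

>>> {"op": "step_arm", "data": {
  "rows": [
    [0.0002,-0.002,0,0,0,0],
    [0.0004,-0.004,0,0,0,0],
    [0.0006,-0.006,0,0,0,0],
    [0.0007,-0.0083,0,0,0,0],
    [0.0007,-0.0083,0,0,0,0]
  ]
}}

```text
clock: 14.33
tcp_pos: [0.5428, -0.2393, 0.089]
orientation: [-2.118, -2.316, -0.002]
contact_force: [-2.0, 8.9, 1.5]
grip_width: 0.0128
gripper_force: 59.8
```

>>> {"op": "step_arm", "data": {
  "rows": [
    [0,0,0,0,0,0],
    [0,0,0,0,0,0]
  ]
}}

```text
clock: 14.5
tcp_pos: [0.5428, -0.2393, 0.089]
orientation: [-2.118, -2.317, -0.002]
contact_force: [-2.0, 8.2, 2.5]
grip_width: 0.0128
gripper_force: 59.8
```

```bash
python3 chk.py 12 | grep -v "top"; python3 - <<'E'
from h import *
s=cv2.imread("pics/s12.png"); t=cv2.imread("pics/t12.png"); s0=cv2.imread("pics/scene0.png"); R_=lambda a:cv2.resize(a,(400,300),interpolation=cv2.INTER_CUBIC)
im=np.vstack([np.hstack([R_(s0[245:305,165:245]),R_(s[245:305,165:245])]),np.hstack([R_(s[165:315,140:340]),R_(t[180:240,315:395])])]); cv2.imwrite("pics/c12.png",im)
E
```

```text
scene orange [(204, 245, 22, 23), (195, 271, 7, 4)] [array([217.8, 253.6]), array([197.8, 273. ])]
scene -0.02 ??wwwwkgwwrrrrbbbbbb
scene -0.01 wwwwww?wgwwrrbbbbbbb
scene 0 ?wwwww?ggwrrrrbbbbbb
scene 0.01 wwwwwwkwgwwrr?bbbbbb
scene 0.02 wwwwww?gwwrrrrbbbbbb
```

View pics/c12.png

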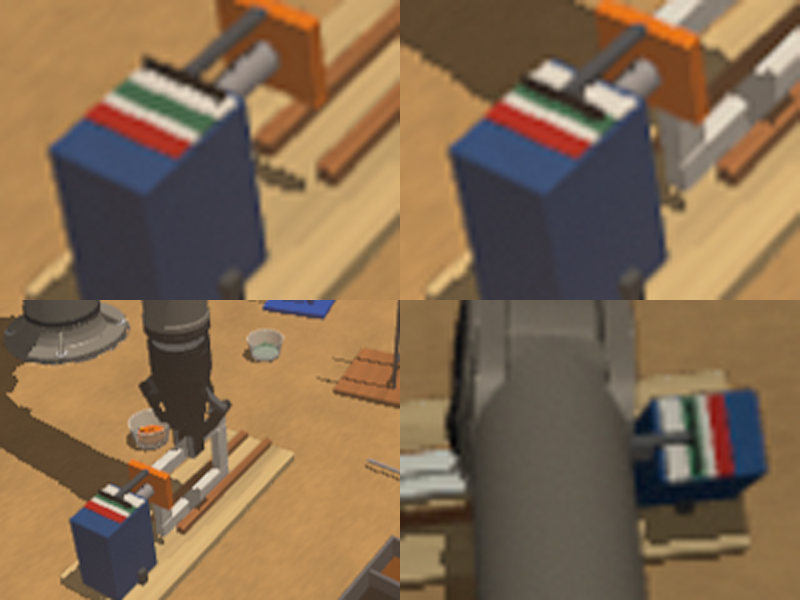

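The picture shows the frame upright in the channel with its end against the plate, and the pointer at the near edge of green (about 12-13 mm, which fits the 8.5 N). I'll advance about 3.5 mm to reach mid-green.

>>> {"op": "step_arm", "data": {
  "rows": [
    [0.0001,-0.001,0,0,0,0],
    [0.0002,-0.0025,0,0,0,0],
    [0.0004,-0.004,0,0,0,0],
    [0.0005,-0.0058,0,0,0,0],
    [0.0005,-0.0058,0,0,0,0]
  ]
}}

```text
clock: 15.02
tcp_pos: [0.543, -0.2421, 0.089]
orientation: [-2.117, -2.316, -0.003]
contact_force: [-2.0, 9.6, 2.5]
grip_width: 0.0133
gripper_force: 59.9
```

>>> {"op": "step_arm", "data": {
  "rows": [
    [0,0,0,0,0,0],
    [0,0,0,0,0,0]
  ]
}}

```text
clock: 15.18
tcp_pos: [0.543, -0.2421, 0.089]
orientation: [-2.117, -2.316, -0.002]
contact_force: [-3.2, 10.0, 3.1]
grip_width: 0.0125
gripper_force: 59.9
```

```bash
python3 chk.py 13; python3 - <<'E'
from h import *
# pointer bar: dark columns across the scale, along jig y, scene camera (bar median y at each shot)
ph=.0873; X=np.array([np.cos(ph),np.sin(ph),0]); Y=np.array([-np.sin(ph),np.cos(ph),0]); O=np.array([.540,-.2032,0]); K,T=cam("scene")
ys=np.arange(-.150,-.205,-.0005); xs=np.r_[-.018:-.008:.001,.010:.018:.001]
u=np.array([[proj(O+X*x+Y*y+[0,0,.125],K,T)[0] for y in ys] for x in xs]).astype(np.float32)
for f in("scene0","s10","s11","s12","s13"):
    v=cv2.remap(cv2.imread(f"pics/{f}.png"),u[...,0],u[...,1],cv2.INTER_LINEAR).astype(int).max(2).mean(0); i=v[4:].argmin()+4; w=np.clip(v[i]+35-v,0,None)*(np.abs(np.arange(len(v))-i)<9); print(f,"bar y",(w*ys).sum()/w.sum(),v[i])
a=cv2.cvtColor(cv2.remap(cv2.imread("pics/scene0.png"),u[...,0],u[...,1],cv2.INTER_LINEAR).mean(0).astype(np.uint8)[None],cv2.COLOR_BGR2HSV)[0]
g=ys[(a[:,0]>45)&(a[:,0]<95)&(a[:,1]>60)]; q=ys[((a[:,0]<8)|(a[:,0]>172))&(a[:,1]>80)]; print("green",g.max(),g.min(),"red",q.max(),q.min())
E
```

```text
15.1833 jig x,y,z -0.0003841146350760143 -0.03903054895981341 0.08901563560225947 stop est 0.019030548959813407 Fy 10.213381370859675 Fx -2.353481900999949 Fz 3.0905340226560347 yaw -0.0026682057382018515 grip 0.012488028356788765 59.885106682777405
scene orange [(204, 246, 22, 24), (195, 271, 7, 4)] [array([217.2, 254.4]), array([197.8, 273. ])]
scene -0.02 ??wwwwwkwwrrrrbbbbbb
scene -0.01 wwwwwwkkwwwrrbbbbbbb
scene 0 ?wwwwww?wwrrrrbbbbbb
scene 0.01 wwwwwwwkgwwrr?bbbbbb
scene 0.02 wwwwwwg?wwrrrrbbbbbb
top orange [] []
top -0.02 kbwwwwwgwwwrrrbbbbb?
top -0.01 kbbwwwwggwwrrr?bbbbb
top 0 wwwwwwwwwwwrrrbbbbbw
top 0.01 kbbwwwwggwwrrr?bbbbb
top 0.02 kbbwwwwgkwwrrrbbbbbw
scene0 bar y -0.15962545107195927 52.94444444444444
s10 bar y -0.1659246318941852 51.833333333333336
s11 bar y -0.17239230225988705 49.27777777777778
s12 bar y -0.17660309607405045 48.888888888888886
s13 bar y -0.1790569162995595 48.388888888888886
green -0.17650000000000002 -0.18300000000000002 red -0.19150000000000003 -0.20400000000000004
```

The pointer bar has moved from rest at -0.1596 to -0.179, inside the green band and well short of red at -0.1915. Force (10.2 N, giving about 17 mm) and position (about 18 mm) both agree. Holding steady.

>>> {"op": "step_arm", "data": {
  "rows": [
    [0,0,0,0,0,0],
    [0,0,0,0,0,0],
    [0,0,0,0,0,0],
    [0,0,0,0,0,0],
    [0,0,0,0,0,0]
  ]
}}

```text
clock: 15.7
tcp_pos: [0.5431, -0.2421, 0.089]
orientation: [-2.117, -2.317, -0.003]
contact_force: [-3.0, 9.0, 1.9]
grip_width: 0.013
gripper_force: 59.9
```

>>> {"op": "step_arm", "data": {
  "rows": [
    [0,0,0,0,0,0],
    [0,0,0,0,0,0],
    [0,0,0,0,0,0],
    [0,0,0,0,0,0],
    [0,0,0,0,0,0]
  ]
}}

```text
clock: 16.12
tcp_pos: [0.543, -0.2421, 0.089]
orientation: [-2.117, -2.317, -0.003]
contact_force: [-2.1, 10.6, 2.3]
grip_width: 0.0126
gripper_force: 59.9
```

>>> {"op": "step_arm", "data": {
  "rows": [
    [0,0,0,0,0,0],
    [0,0,0,0,0,0],
    [0,0,0,0,0,0],
    [0,0,0,0,0,0],
    [0,0,0,0,0,0]
  ]
}}

```text
clock: 16.53
tcp_pos: [0.543, -0.2421, 0.089]
orientation: [-2.117, -2.317, -0.002]
contact_force: [-2.8, 9.0, 2.6]
grip_width: 0.0125
gripper_force: 59.9
```

>>> {"op": "step_arm", "data": {
  "rows": [
    [0,0,0,0,0,0],
    [0,0,0,0,0,0],
    [0,0,0,0,0,0],
    [0,0,0,0,0,0],
    [0,0,0,0,0,0]
  ]
}}

```text
clock: 16.95
tcp_pos: [0.543, -0.2421, 0.089]
orientation: [-2.117, -2.317, -0.002]
contact_force: [-2.2, 9.5, 2.6]
grip_width: 0.0126
gripper_force: 59.9
```

>>> {"op": "step_arm", "data": {
  "rows": [
    [0,0,0,0,0,0],
    [0,0,0,0,0,0],
    [0,0,0,0,0,0],
    [0,0,0,0,0,0],
    [0,0,0,0,0,0]
  ]
}}

```text
clock: 17.37
tcp_pos: [0.543, -0.2421, 0.089]
orientation: [-2.117, -2.317, -0.003]
contact_force: [-2.3, 11.4, 2.5]
grip_width: 0.0128
gripper_force: 59.9
```

>>> {"op": "step_arm", "data": {
  "rows": [
    [0,0,0,0,0,0],
    [0,0,0,0,0,0],
    [0,0,0,0,0,0],
    [0,0,0,0,0,0],
    [0,0,0,0,0,0]
  ]
}}

```text
clock: 17.78
tcp_pos: [0.543, -0.2421, 0.089]
orientation: [-2.117, -2.317, -0.002]
contact_force: [-2.4, 10.0, 2.1]
grip_width: 0.0127
gripper_force: 59.9
```

>>> {"op": "step_arm", "data": {
  "rows": [
    [0,0,0,0,0,0],
    [0,0,0,0,0,0],
    [0,0,0,0,0,0],
    [0,0,0,0,0,0],
    [0,0,0,0,0,0]
  ]
}}

```text
clock: 18.2
tcp_pos: [0.543, -0.2421, 0.089]
orientation: [-2.117, -2.317, -0.002]
contact_force: [-2.2, 9.2, 2.2]
grip_width: 0.0131
gripper_force: 59.9
```

>>> {"op": "step_arm", "data": {
  "rows": [
    [0,0,0,0,0,0],
    [0,0,0,0,0,0],
    [0,0,0,0,0,0],
    [0,0,0,0,0,0],
    [0,0,0,0,0,0]
  ]
}}

```text
clock: 18.62
tcp_pos: [0.543, -0.2421, 0.089]
orientation: [-2.117, -2.317, -0.002]
contact_force: [-2.9, 9.9, 2.6]
grip_width: 0.0126
gripper_force: 59.9
```

>>> {"op": "step_arm", "data": {
  "rows": [
    [0,0,0,0,0,0],
    [0,0,0,0,0,0],
    [0,0,0,0,0,0],
    [0,0,0,0,0,0],
    [0,0,0,0,0,0]
  ]
}}

```text
clock: 19.03
tcp_pos: [0.5431, -0.2421, 0.089]
orientation: [-2.117, -2.317, -0.002]
contact_force: [-2.7, 10.5, 2.9]
grip_width: 0.0128
gripper_force: 59.9
```

>>> {"op": "step_arm", "data": {
  "rows": [
    [0,0,0,0,0,0],
    [0,0,0,0,0,0],
    [0,0,0,0,0,0],
    [0,0,0,0,0,0],
    [0,0,0,0,0,0]
  ]
}}

```text
clock: 19.45
tcp_pos: [0.543, -0.2421, 0.089]
orientation: [-2.117, -2.317, -0.002]
contact_force: [-2.2, 9.5, 2.9]
grip_width: 0.013
gripper_force: 59.9
```

```bash
python3 chk.py 14 | grep -v "^top"
```

```text
19.45 jig x,y,z -0.0003654002885455321 -0.039010826484611495 0.08900951246523889 stop est 0.019010826484611495 Fy 9.628097177931112 Fx -1.368831024710521 Fz 2.9000905142975855 yaw -0.002713534987677254 grip 0.012973631045287435 59.88514423370361
scene orange [(204, 246, 22, 24), (195, 271, 7, 4)] [array([217.2, 254.4]), array([197.8, 273. ])]
scene -0.02 ??wwwwwkwwrrrrbbbbbb
scene -0.01 wwwwwwkkwwwrrbbbbbbb
scene 0 ?wwwww??wwrrrrbbbbbb
scene 0.01 wwwwwww?wwwrr?bbbbbb
scene 0.02 wwwwwwg?wwrrrrbbbbbb
```

The press has stayed steady at about 10 N for over 4 s with the pointer still in green. Handing in.

```bash
python3 -c "
from bench import r
print(r.hand_in())"
```

```text
the job is handed in; nothing more can be done
None
```

The frame is off the stand and upright in the jig, still gripped and pressed against the stop at about 10 N, with the pointer in green (about 17 mm) and held over 4 s before hand-in; my first grasp missed and slid the frame about 16 mm along the prongs.

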